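# Reset the air valve on the robot pit bench

### The job

Reset the air flow valve with the red handwheel: turn it clockwise (seen from above) until it is closed against its stop, then back it off exactly two full turns counter-clockwise. Finish while still gripping its upright yellow handle there, without letting go, and leave the blue valve and the other things on the table where they are.

Things in the scene. Friction and masses are not known exactly. Their poses are not given: they have to be found in the camera images.
- red_wheel (a joint): how far the red valve is open, rad: 0 at the closed stop (a firm mechanical stop), grows as the handwheel turns counter-clockwise seen from above, 6.283 a full turn, end of travel 25.1. Starts between 1.5 and 6.5. The wheel stays where it is left; friction 0.15 N m, i.e. about 3 N pushed at the handle.
- red_axis (a point): fixed point on the vertical turning axis of the red valve's handwheel, level with the top of its rim, 118 mm above the table. The red handwheel is 116 mm across its rim (rim bar 16 mm thick, three spokes, hub top level with the rim top except a 12 mm wide nut 5 mm higher); it sits on a brass valve on an aluminium plate 110 x 130 mm, screwed to the table.
- red_crank: upright yellow revolving handle on the red handwheel's rim: cylinder 24 mm in diameter, 54 mm tall, its axis 50 mm from the wheel axis; origin at the centre of its foot, on the rim top (118 mm above the table), z up. It spins freely about its own upright axis, so a gripper can carry it round in a circle without turning itself.
- red_grip (a point): centre of the yellow handle on the red wheel, 30 mm above its foot: the place to hold it (148 mm above the table).
- blue_grip (a point): the same point on the other valve, identical but with a blue handwheel; not to be turned.
- screwdriver: orange-handled screwdriver, about 200 mm long; a loose bystander; origin at its underside
- pliers: red-handled pliers, 170 long (mm); a loose bystander; origin at its underside
- battery: silver battery pack with an orange label, 135 x 45 x 38 (mm); a loose bystander; origin at its underside
- drive_wheel: black robot drive wheel lying flat, 72 across, 38 high, pink hub (mm); a loose bystander; origin at its underside
- bracket: orange printed bracket, 100 x 60 x 58 (mm); a loose bystander; origin at its underside
- tape_roll: green tape roll lying flat, 90 across, 24 high (mm); a loose bystander; origin at its underside
- bit_case: blue open bit case, 110 x 70 x 22 (mm); a loose bystander; origin at its underside
Things that resemble listed ones, but are neither listed nor needed, are in the scene too. Leave any orange or purple look-alike of the part that bears red_wheel alone.

How it is judged:
By the outcome, as a careful person would: the job done as asked, in the order asked, and still so for the second after the job is handed in, while the arm keeps its last pose, push and grip.
It also fails if it takes over 67 s, if anything falls off the work surface, if the arm or the gripper's body presses on something with over 40 N, if the wrist force passes 120 N, or if a joint passes its speed limit or range.

### The arm

A 6-joint arm with a two-finger parallel gripper is mounted at the origin on the work surface. World frame = base frame: x ahead of the robot, y to its left, z up, the work surface at z = 0. Lengths are in m, angles in rad, forces in N, time in s.
With the tool pointing down it reaches from about 0.375 to 0.9 m from the base axis. Payload 3.1 kg.
Tool frame: the origin (TCP) lies on the front face of the gripper's body, between the roots of the fingers; the fingertips stand 73 mm ahead of it and the grasp point (between the pads) lies 54 mm ahead of it (manip.tips_ahead is the distance from the TCP to the fingertips, in m); z points along the fingers, y is the line along which they close (so a half turn about z gives the same grasp; the last joint's range is limited). The gripper opens to 85 mm and grips with 20 to 120 N. Pads are 22 mm wide; open, the fingers measure 114 mm over their backs; the gripper's body (76 mm by 85 mm) begins 54 mm behind the grasp point. The pads swing forward as they close: fully open they stand 13 mm farther back than shut.
Start: joints at [-0.178, 0.527, 1.433, -0, 1.181, -0.178], TCP at [0.625, 0, 0.304] pointing down, gripper open.
Joint ranges: [-3.08, 3.08], [-0.75, 2.2], [0.22, 2.44], [-1.43, 4.57], [0, 2.65], [-2.85, 2.85]. Speed limits (rad/s): [2.79, 2.79, 3.14, 3.14, 3.14, 3.14].

### API

Orientations are given as a unit quaternion [x, y, z, w].
In Python, from station import sense, eyes, workorder, manip gives the robot as it stands.
- The arm moves only by the shell command python3 -m inch 'ROWS' [OPENING] [FORCE]. ROWS is JSON, a list of rows, each an object of numbers: "dx", "dy", "dz": the shift along the tool's x, y, z in cm; "wx", "wy", "wz": the turn, a rotation vector about the tool's x, y, z in degrees. In form: [{"dx": .., "dy": .., "dz": .., "wx": .., "wy": .., "wz": ..}, ...]. A call has 1 to 10 rows; each row shifts and turns the commanded pose from where the row before left it, along the tool's axes as they then stand; what a row does not reach is not made up. A row lasts 1/8 s, in which the tool goes at most 62.5 mm and 10.7 degrees, less where a joint would pass 70% of its speed; a pose out of reach is approached as far as the arm can. A call with a gripper value outside its range is refused whole. OPENING is the opening, from 0 (shut) to 1 (fully open), set as the call begins (- or left out, the last holds). The fingers move at their own pace and stop on an object; FORCE is the grip in N (left out, the last holds). Time passes only in rows, so rows that do not move let the fingers close. It gives the time, the measured TCP pose, the force, the opening and the grip force at its end, in the units of the state.
- sense(): the state, without advancing time (a new reading comes with each control period).
- eyes.snapshot(name): name is "scene" or "side" or "wrist"; returns the picture (420x560x3 uint8, red, green, blue); there is no depth.
- eyes.camera_params(name): a dict with "fx", "fy", "cx", "cy" (pixels), "D" ([k1, k2, p1, p2, k3] as OpenCV has them; the pictures are not rectified), "rvec" (rotation vector, rad) and "tvec" (3), from world to camera coordinates, as OpenCV has them. Camera axes: x right, y down, z forward; pixel columns grow to the right and rows downward; lengths in m; the calibration is good to about 2 mm. A picture is of the moment at which its call begins: read the wrist's pose just before it. camera_params takes no time and is no camera call; for the wrist camera it gives the pose at the moment of the call.
- workorder.sign_off(): hands the job in; it is judged then, once.
The state is a dict: "t": time; "q": joint angles; "qd": joint speeds; "tau": joint torques, N m; "tcp_pos": TCP position; "tool_rot": TCP orientation; "force": force on the tool from outside, world axes, zero at the start; "ft_torque": the same for the moment, N m; "finger_gap": opening from 0.0 (shut) to 1.0 (fully open); "gripper_force": force on a finger pad.
Only numpy, scipy, OpenCV 4.12 (cv2) and the standard library are available. Lean on these libraries where they do the work, as an engineer would, in place of code of your own. Each camera call takes 0.05 s, during which the arm holds its last target. There are 200 camera calls.

## Working session

There is one attempt and no reset: what is moved stays moved. The work goes in short steps, Python scripts to look and compute and a shell command to move; the robot and the scene stay as the last step left them, time stands still between calls to the robot, and variables do not carry over. Pictures are saved under pics/ and viewed, at most 10 in all, crops included, and the job is handed in when it is done.

```bash
mkdir -p pics; ls; python3 - <<'E'
from station import sense, eyes, workorder, manip
import cv2
for n in ("scene","side"):
    im=eyes.snapshot(n); cv2.imwrite(f"pics/{n}0.png",im[:,:,::-1])
    p=eyes.camera_params(n); print(n,{k:(v if not hasattr(v,'tolist') else v.tolist()) for k,v in p.items()})
s=sense(); print(s)
E
```

```text
pics
scene {'fx': 470.94517429759566, 'fy': 470.94517429759566, 'cx': 282.9210949746602, 'cy': 207.16429691609608, 'D': [0.04444482822167501, 0.0, 0.0, 0.0, 0.0], 'rvec': [1.4831869899911687, 1.9562778682221034, -0.951431327114282], 'tvec': [0.1498525110925991, -0.229027052587234, 1.6338139591149925]}
side {'fx': 503.4476224040336, 'fy': 503.4476224040336, 'cx': 290.35775915011465, 'cy': 211.72619048290434, 'D': [0.037874680516296944, 0.0, 0.0, 0.0, 0.0], 'rvec': [2.10316807642722, -0.3250027531919317, 0.1538054400754467], 'tvec': [-0.49682551920127066, 0.18694904816285327, 1.5539705005747422]}
{'t': 0.1, 'q': array([-1.78509237e-01,  5.28342101e-01,  1.43380303e+00,  3.49521922e-06,
        1.18141511e+00, -1.78493837e-01]), 'qd': array([ 0.00042864, -0.00151707, -0.00236791, -0.00115934, -0.0013139 ,
        0.00192308]), 'tau': array([ 4.33945943e-04, -4.43301880e+01, -1.78587180e+01, -2.04061280e-04,
        3.88642526e-03,  1.10165692e-05]), 'tcp_pos': array([6.24479357e-01, 1.18366604e-04, 3.03041273e-01]), 'tool_rot': array([ 7.07112354e-01,  7.07100524e-01, -5.59749287e-04, -8.09029351e-04]), 'force': array([-0.42846787, -0.18133094, -0.22262892]), 'ft_torque': array([ 0.04077559,  0.00143256, -0.01561367]), 'gripper_force': 0.0, 'finger_gap': 0.998436350538351}
```

View pics/scene0.png

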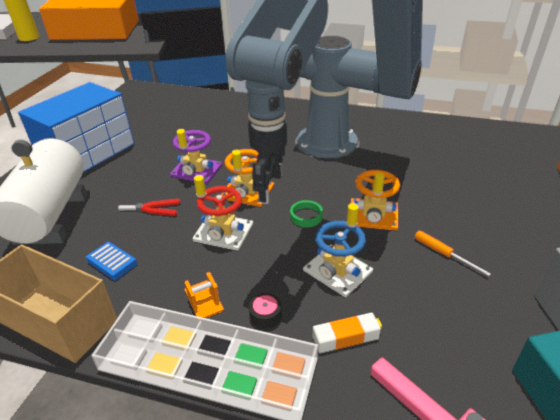

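View pics/side0.png

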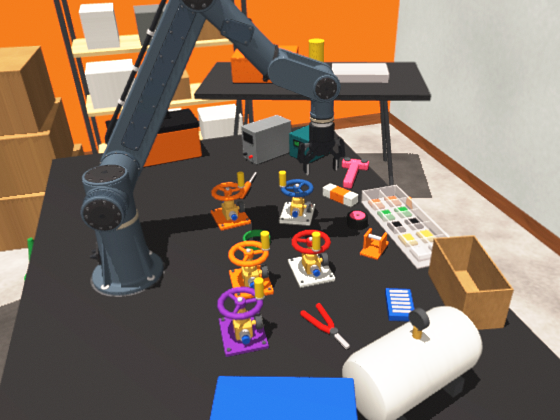

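The scene view has the red wheel at about (219,200) with its handle at (200,185). The side view has the wheel at (311,241) with its handle at (316,241). An orange look-alike stands close by, behind the red one.

```bash
cat > h.py <<'E'
import cv2, numpy as np
from station import sense, eyes, workorder, manip
def cam(n):
    p=eyes.camera_params(n); K=np.array([[p['fx'],0,p['cx']],[0,p['fy'],p['cy']],[0,0,1.]])
    return K,np.array(p['D'],float),cv2.Rodrigues(np.array(p['rvec'],float))[0],np.array(p['tvec'],float)
def rays(n,uv,c=None):
    K,D,R,t=c or cam(n); x=cv2.undistortPoints(np.array(uv,float).reshape(-1,1,2),K,D)[:,0]
    return -R.T@t, np.c_[x,np.ones(len(x))]@R
def plane(n,uv,z,c=None):
    o,d=rays(n,uv,c); return o+d*((z-o[2])/d[:,2])[:,None]
def tri(o1,d1,o2,d2):
    A=np.c_[d1,-d2]; s=np.linalg.lstsq(A,o2-o1,rcond=None)[0]
    a,b=o1+s[0]*d1,o2+s[1]*d2; return (a+b)/2,np.linalg.norm(a-b)
def hsv(im): return cv2.cvtColor(im,cv2.COLOR_RGB2HSV)
def blobs(m,minA=25):
    k,l,st,c=cv2.connectedComponentsWithStats(m.astype(np.uint8)); return [(i,st[i],c[i]) for i in range(1,k) if st[i][4]>=minA],l
def red(h): return ((h[...,0]<5)|(h[...,0]>174))&(h[...,1]>150)&(h[...,2]>70)
def yel(h): return (h[...,0]>=23)&(h[...,0]<=33)&(h[...,1]>190)&(h[...,2]>90)
def orng(h): return (h[...,0]>6)&(h[...,0]<=16)&(h[...,1]>190)&(h[...,2]>90)
E
python3 - <<'E'
from h import *
for n in ("scene","side"):
    im=cv2.imread(f"pics/{n}0.png")[:,:,::-1]; h=hsv(im)
    b,l=blobs(red(h),150)
    for i,st,c in b:
        v,u=np.nonzero(l==i); hull=cv2.convexHull(np.c_[u,v].astype(np.float32))
        P=plane(n,hull[:,0],0.110)[:,:2]
        (cc,r)=cv2.minEnclosingCircle(P.astype(np.float32)); e=cv2.fitEllipse(P.astype(np.float32)) if len(P)>5 else None
        print(n,'red',st,c,'circle',np.round(cc,4),round(r,4),e)
    for i,st,c in blobs(yel(h),40)[0]: print(n,'yel',st,c.round(1),plane(n,c,.148).round(4))
E
```

```text
scene red [197 186  45  29 680] [219.24117647 200.74558824] circle [ 0.5297 -0.1696] 0.0616 ((0.5313959121704102, -0.1707003265619278), (0.11383391916751862, 0.1232551857829094), 128.06781005859375)
scene red [141 199  39  17 425] [160.41647059 206.97411765] circle [ 0.5986 -0.3001] 0.0509 ((0.5932685732841492, -0.2922782301902771), (0.06605123728513718, 0.11760830134153366), 11.392067909240723)
scene yel [  5   0  34  41 818] [21.8 19.4] [[-0.4626 -1.5556  0.148 ]]
scene yel [177 129   9  18 112] [181.4 137.3] [[ 0.3271 -0.3674  0.148 ]]
scene yel [232 150   9  19 135] [236.5 158.3] [[ 0.3916 -0.1714  0.148 ]]
scene yel [373 174  11  19 160] [378.3 182.7] [[0.4074 0.2156 0.148 ]]
scene yel [195 176  10  19 147] [199.4 185.1] [[ 0.5317 -0.2192  0.148 ]]
scene yel [348 203  10  22 182] [352.2 213.7] [[0.5451 0.173  0.148 ]]
side red [291 229  40  25 500] [309.142 241.14 ] circle [ 0.5342 -0.1657] 0.0645 ((0.5337635278701782, -0.16634683310985565), (0.11631274223327637, 0.1292240023612976), 161.91827392578125)
side red [300 303  35  31 411] [319.15328467 318.72992701] circle [ 0.4513 -0.4784] 0.053 ((0.4444747269153595, -0.46110281348228455), (0.06018426641821861, 0.1371006965637207), 11.692460060119629)
side yel [309  39  15  22 255] [316.   48.6] [[1.2433 1.8015 0.148 ]]
side yel [279 171   7  15  72] [281.9 177.2] [[0.5461 0.1778 0.148 ]]
side yel [238 173   6  13  52] [240.3 179.1] [[0.4057 0.2119 0.148 ]]
side yel [261 231   9  18 112] [264.6 238.6] [[ 0.3953 -0.1654  0.148 ]]
side yel [312 232   8  17 103] [315.5 239.6] [[ 0.531  -0.2165  0.148 ]]
side yel [254 277   9  20 131] [258.4 286.4] [[ 0.3285 -0.363   0.148 ]]
```

```bash
python3 -m inch '[{"dx":-4.36,"dy":-1.87},{"dx":-4.36,"dy":-1.87},{"dx":-4.36,"dy":-1.87,"dz":0.5},{"dx":-4.36,"dy":-1.87,"dz":1.5},{"dx":-4.36,"dy":-1.87,"dz":1.5},{},{},{}]' 1 40
python3 - <<'E'
from h import *
s=sense(); print(s['tcp_pos'],s['force'])
c=cam("wrist"); im=eyes.snapshot("wrist"); cv2.imwrite("pics/wrist1.png",im[:,:,::-1]); h=hsv(im)
for i,st,cc in blobs(yel(h),200)[0]: print('yel',st,cc.round(1),plane("wrist",cc,.172,c).round(4))
b,l=blobs(red(h),300)
for i,st,cc in b:
    v,u=np.nonzero(l==i); P=plane("wrist",cv2.convexHull(np.c_[u,v].astype(np.float32))[:,0],.112,c)[:,:2]
    print('red',st,cv2.minEnclosingCircle(P.astype(np.float32)))
E
```

```text
[6.24479357e-01 1.18366604e-04 3.03041273e-01] [-0.42846787 -0.18133094 -0.22262892]
red [399 139  23  44 445] ((0.7278046607971191, 0.03826417401432991), 0.01772334612905979)
red [ 174  320   75   67 2159] ((0.5510975122451782, -0.14783282577991486), 0.0420791357755661)invalid input at $[0]: expected keys dx, dy, dz, wx, wy, wz
```

View pics/wrist1.png

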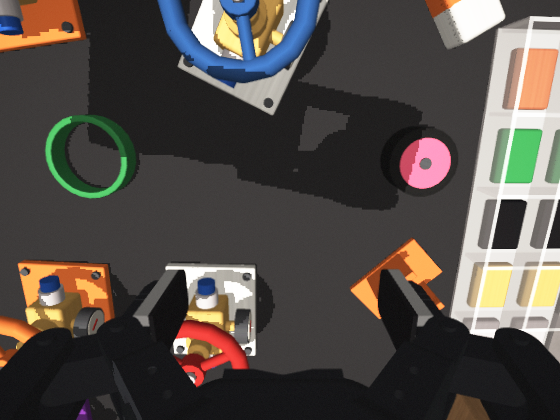

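The move was refused because rows need all six keys, so this wrist picture is from the start pose: red wheel at about (200,360), mostly hidden by the gripper. I'll resend it in full.

```bash
python3 -m inch '[{"dx":-4.36,"dy":-1.87,"dz":0,"wx":0,"wy":0,"wz":0},{"dx":-4.36,"dy":-1.87,"dz":0,"wx":0,"wy":0,"wz":0},{"dx":-4.36,"dy":-1.87,"dz":0.5,"wx":0,"wy":0,"wz":0},{"dx":-4.36,"dy":-1.87,"dz":1.5,"wx":0,"wy":0,"wz":0},{"dx":-4.36,"dy":-1.87,"dz":1.5,"wx":0,"wy":0,"wz":0},{"dx":0,"dy":0,"dz":0,"wx":0,"wy":0,"wz":0},{"dx":0,"dy":0,"dz":0,"wx":0,"wy":0,"wz":0}]' 1 40
python3 - <<'E'
from h import *
s=sense(); print(s['t'],s['tcp_pos'],s['tool_rot'],s['force'])
c=cam("wrist"); im=eyes.snapshot("wrist"); cv2.imwrite("pics/wrist2.png",im[:,:,::-1]); h=hsv(im)
for i,st,cc in blobs(yel(h),200)[0]: print('yel',st,cc.round(1),plane("wrist",cc,.172,c).round(4))
b,l=blobs(red(h),300)
for i,st,cc in b:
    v,u=np.nonzero(l==i); P=plane("wrist",cv2.convexHull(np.c_[u,v].astype(np.float32))[:,0],.112,c)[:,:2]
    print('red',st,cv2.minEnclosingCircle(P.astype(np.float32)))
E
```

```text
t: 1.02
tcp_pos: [0.5315, -0.2178, 0.2688]
tool_rot: [0.707, 0.707, 0.0, -0.0]
force: [1.1, 0.9, -0.2]
finger_gap: 1.001
gripper_force: 0.0
1.025 [ 0.53150206 -0.21776554  0.26880066] [ 7.07363363e-01  7.06849990e-01  2.24414907e-04 -3.37060569e-04] [ 1.12183923  0.87026181 -0.24563193]
red [  202    63   168   167 12537] ((0.533047616481781, -0.17002169787883759), 0.05767101049423218)
red [ 206  280   65   84 2225] ((0.5017347931861877, -0.30531588196754456), 0.040172278881073)
```

View pics/wrist2.png

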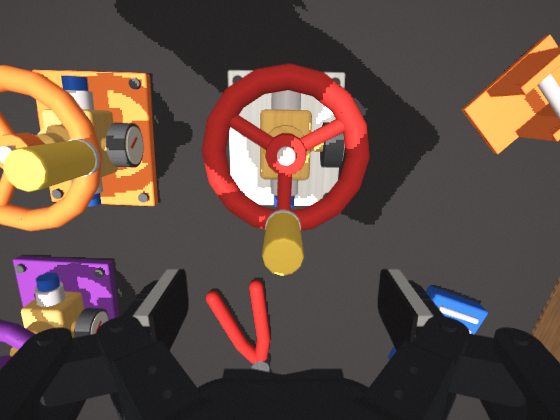

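The wrist view shows the red rim clearly: nut at (286,156), handle top centre about (283,260). The handle lies between the fingers and clear of the neighbouring valves.

```bash
python3 - <<'E'
from h import *
print(plane("wrist",[286,156],.123),plane("wrist",[283,257],.172),plane("wrist",[282.5,217],.119))
E
```

```text
[[ 0.53353302 -0.1698393   0.123     ]] [[ 0.5315375  -0.21924095  0.172     ]] [[ 0.53127543 -0.21297844  0.119     ]]
```

```bash
python3 -m inch '[{"dx":-0.1,"dy":0,"dz":2,"wx":0,"wy":0,"wz":0},{"dx":0,"dy":0,"dz":2.5,"wx":0,"wy":0,"wz":0},{"dx":0,"dy":0,"dz":2.2,"wx":0,"wy":0,"wz":0},{"dx":0,"dy":0,"dz":0,"wx":0,"wy":0,"wz":0},{"dx":0,"dy":0,"dz":0,"wx":0,"wy":0,"wz":0}]' 1 40 && python3 -m inch '[{"dx":0,"dy":0,"dz":0,"wx":0,"wy":0,"wz":0},{"dx":0,"dy":0,"dz":0,"wx":0,"wy":0,"wz":0},{"dx":0,"dy":0,"dz":0,"wx":0,"wy":0,"wz":0},{"dx":0,"dy":0,"dz":0,"wx":0,"wy":0,"wz":0},{"dx":0,"dy":0,"dz":0,"wx":0,"wy":0,"wz":0},{"dx":0,"dy":0,"dz":0,"wx":0,"wy":0,"wz":0}]' 0 40
```

```text
t: 1.7
tcp_pos: [0.5324, -0.2184, 0.2028]
tool_rot: [0.707, 0.708, 0.0, 0.001]
force: [0.4, 0.4, -0.1]
finger_gap: 1.004
gripper_force: 0.0
t: 2.45
tcp_pos: [0.5315, -0.2191, 0.2023]
tool_rot: [0.707, 0.707, -0.0, 0.0]
force: [-1.6, -0.9, 6.2]
finger_gap: 0.268
gripper_force: 39.0
```

```bash
python3 - <<'E'
import numpy as np
def tab(a0,step,n):
    a=np.radians(a0+step*np.arange(n+1)); p=np.c_[np.cos(a),np.sin(a)]*5
    for i,d in enumerate(np.diff(p,axis=0)): print(round(a0+step*(i+1)),"dx %.2f dy %.2f"%(d[1],d[0]))
tab(-92,-15,5); print(); tab(-167,-6,60)
E
cat > chk.py <<'E'
import sys; from station import sense; import numpy as np
s=sense(); f=s['force']; r=(s['tcp_pos']-[.533,-.169,.202])*1000
a=np.degrees(np.arctan2(r[1],r[0])); ft=-f[0]*np.sin(np.radians(a))+f[1]*np.cos(np.radians(a)); fr=f[:2]@r[:2]/np.hypot(*r[:2])
print("t %.2f ang %.1f r %.1f z %.1f F %.1f Ft %.1f Fr %.1f Fz %.1f gap %.3f"%(s['t'],a,np.hypot(*r[:2]),r[2],np.linalg.norm(f),ft,fr,f[2],s['finger_gap']))
sys.exit(abs(ft)>15 or np.linalg.norm(f)>40)
E
```

```text
-107 dx 0.22 dy -1.29
-122 dx 0.54 dy -1.19
-137 dx 0.83 dy -1.01
-152 dx 1.06 dy -0.76
-167 dx 1.22 dy -0.46

-173 dx 0.52 dy -0.09
-179 dx 0.52 dy -0.04
-185 dx 0.52 dy 0.02
-191 dx 0.52 dy 0.07
-197 dx 0.51 dy 0.13
-203 dx 0.49 dy 0.18
-209 dx 0.47 dy 0.23
-215 dx 0.44 dy 0.28
-221 dx 0.41 dy 0.32
-227 dx 0.38 dy 0.36
-233 dx 0.34 dy 0.40
-239 dx 0.29 dy 0.43
-245 dx 0.25 dy 0.46
-251 dx 0.20 dy 0.49
-257 dx 0.14 dy 0.50
-263 dx 0.09 dy 0.52
-269 dx 0.04 dy 0.52
-275 dx -0.02 dy 0.52
-281 dx -0.07 dy 0.52
-287 dx -0.13 dy 0.51
-293 dx -0.18 dy 0.49
-299 dx -0.23 dy 0.47
-305 dx -0.28 dy 0.44
-311 dx -0.32 dy 0.41
-317 dx -0.36 dy 0.38
-323 dx -0.40 dy 0.34
-329 dx -0.43 dy 0.29
-335 dx -0.46 dy 0.25
-341 dx -0.49 dy 0.20
-347 dx -0.50 dy 0.14
-353 dx -0.52 dy 0.09
-359 dx -0.52 dy 0.04
-365 dx -0.52 dy -0.02
-371 dx -0.52 dy -0.07
-377 dx -0.51 dy -0.13
-383 dx -0.49 dy -0.18
-389 dx -0.47 dy -0.23
-395 dx -0.44 dy -0.28
-401 dx -0.41 dy -0.32
-407 dx -0.38 dy -0.36
-413 dx -0.34 dy -0.40
-419 dx -0.29 dy -0.43
-425 dx -0.25 dy -0.46
-431 dx -0.20 dy -0.49
-437 dx -0.14 dy -0.50
-443 dx -0.09 dy -0.52
-449 dx -0.04 dy -0.52
-455 dx 0.02 dy -0.52
-461 dx 0.07 dy -0.52
-467 dx 0.13 dy -0.51
-473 dx 0.18 dy -0.49
-479 dx 0.23 dy -0.47
-485 dx 0.28 dy -0.44
-491 dx 0.32 dy -0.41
-497 dx 0.36 dy -0.38
-503 dx 0.40 dy -0.34
-509 dx 0.43 dy -0.29
-515 dx 0.46 dy -0.25
-521 dx 0.49 dy -0.20
-527 dx 0.50 dy -0.14
```

```bash
python3 -m inch '[{"dx":0.22,"dy":-1.29,"dz":0,"wx":0,"wy":0,"wz":0},{"dx":0.54,"dy":-1.19,"dz":0,"wx":0,"wy":0,"wz":0}]' >/dev/null; python3 chk.py && python3 -m inch '[{"dx":0.83,"dy":-1.01,"dz":0,"wx":0,"wy":0,"wz":0},{"dx":1.06,"dy":-0.76,"dz":0,"wx":0,"wy":0,"wz":0}]' >/dev/null; python3 chk.py && python3 -m inch '[{"dx":1.22,"dy":-0.46,"dz":0,"wx":0,"wy":0,"wz":0}]' > /dev/null; python3 chk.py; python3 -m inch '[{"dx":0,"dy":0,"dz":0,"wx":0,"wy":0,"wz":0},{"dx":0,"dy":0,"dz":0,"wx":0,"wy":0,"wz":0}]'; python3 chk.py
```

```text
t 2.70 ang -121.1 r 50.0 z 0.3 F 7.0 Ft 4.6 Fr -4.7 Fz 2.3 gap 0.269
t 2.70 ang -121.1 r 50.0 z 0.3 F 7.0 Ft 4.6 Fr -4.7 Fz 2.3 gap 0.269
t 2.70 ang -121.1 r 50.0 z 0.3 F 7.0 Ft 4.6 Fr -4.7 Fz 2.3 gap 0.269
t: 2.95
tcp_pos: [0.5052, -0.2104, 0.2023]
tool_rot: [0.707, 0.707, -0.0, -0.001]
force: [0.2, 1.8, 7.2]
finger_gap: 0.27
gripper_force: 40.3
t 2.95 ang -123.9 r 49.9 z 0.3 F 7.4 Ft -0.8 Fr -1.6 Fz 7.2 gap 0.270False
False
False
False
```

```bash
sed -i 's/sys.exit(\(.*\))$/sys.exit(int(\1))/' chk.py
python3 -m inch '[{"dx":0.83,"dy":-1.01,"dz":0,"wx":0,"wy":0,"wz":0},{"dx":1.06,"dy":-0.76,"dz":0,"wx":0,"wy":0,"wz":0},{"dx":1.22,"dy":-0.46,"dz":0,"wx":0,"wy":0,"wz":0}]' >/dev/null; python3 chk.py && 
python3 -m inch '[{"dx":0.52,"dy":-0.09,"dz":0,"wx":0,"wy":0,"wz":0}]' >/dev/null && python3 chk.py &&
python3 -m inch '[{"dx":0.52,"dy":-0.04,"dz":0,"wx":0,"wy":0,"wz":0}]' >/dev/null && python3 chk.py &&
python3 -m inch '[{"dx":0.52,"dy":0.02,"dz":0,"wx":0,"wy":0,"wz":0}]' >/dev/null && python3 chk.py &&
python3 -m inch '[{"dx":0.52,"dy":0.07,"dz":0,"wx":0,"wy":0,"wz":0}]' >/dev/null && python3 chk.py &&
python3 -m inch '[{"dx":0.51,"dy":0.13,"dz":0,"wx":0,"wy":0,"wz":0}]' >/dev/null && python3 chk.py &&
python3 -m inch '[{"dx":0.49,"dy":0.18,"dz":0,"wx":0,"wy":0,"wz":0}]' >/dev/null && python3 chk.py &&
python3 -m inch '[{"dx":0.47,"dy":0.23,"dz":0,"wx":0,"wy":0,"wz":0}]' >/dev/null && python3 chk.py &&
python3 -m inch '[{"dx":0.44,"dy":0.28,"dz":0,"wx":0,"wy":0,"wz":0}]' >/dev/null && python3 chk.py &&
python3 -m inch '[{"dx":0.41,"dy":0.32,"dz":0,"wx":0,"wy":0,"wz":0}]' >/dev/null && python3 chk.py &&
python3 -m inch '[{"dx":0.38,"dy":0.36,"dz":0,"wx":0,"wy":0,"wz":0}]' >/dev/null && python3 chk.py &&
python3 -m inch '[{"dx":0.34,"dy":0.40,"dz":0,"wx":0,"wy":0,"wz":0}]' >/dev/null && python3 chk.py &&
python3 -m inch '[{"dx":0.29,"dy":0.43,"dz":0,"wx":0,"wy":0,"wz":0}]' >/dev/null && python3 chk.py &&
python3 -m inch '[{"dx":0.25,"dy":0.46,"dz":0,"wx":0,"wy":0,"wz":0}]' >/dev/null && python3 chk.py &&
python3 -m inch '[{"dx":0.20,"dy":0.49,"dz":0,"wx":0,"wy":0,"wz":0}]' >/dev/null && python3 chk.py &&
python3 -m inch '[{"dx":0.14,"dy":0.50,"dz":0,"wx":0,"wy":0,"wz":0}]' >/dev/null && python3 chk.py
```

```text
t 3.33 ang -167.0 r 49.8 z 0.3 F 7.7 Ft 3.8 Fr -6.3 Fz 2.2 gap 0.269
t 3.45 ang -173.6 r 49.7 z 0.3 F 5.9 Ft 3.7 Fr -4.0 Fz 2.4 gap 0.267
t 3.58 ang -179.1 r 49.7 z 0.3 F 6.0 Ft 2.6 Fr -4.8 Fz 2.7 gap 0.265
t 3.70 ang 175.1 r 49.7 z 0.3 F 6.0 Ft 3.8 Fr -3.7 Fz 2.7 gap 0.271
t 3.83 ang 169.2 r 49.7 z 0.3 F 5.4 Ft 2.7 Fr -3.9 Fz 2.6 gap 0.272
t 3.95 ang 163.2 r 49.7 z 0.3 F 6.5 Ft 3.6 Fr -4.1 Fz 3.4 gap 0.270
t 4.08 ang 157.3 r 49.8 z 0.3 F 6.8 Ft 2.9 Fr -4.9 Fz 3.6 gap 0.269
t 4.20 ang 151.4 r 49.8 z 0.3 F 6.9 Ft 3.6 Fr -4.8 Fz 3.4 gap 0.270
t 4.33 ang 145.5 r 49.7 z 0.3 F 6.7 Ft 2.8 Fr -4.6 Fz 4.0 gap 0.270
t 4.45 ang 139.7 r 49.8 z 0.3 F 7.5 Ft 2.3 Fr -5.1 Fz 4.9 gap 0.273
t 4.58 ang 133.8 r 49.8 z 0.3 F 8.0 Ft 3.0 Fr -5.8 Fz 4.6 gap 0.272
t 4.70 ang 128.0 r 49.8 z 0.3 F 9.0 Ft 4.3 Fr -6.3 Fz 4.7 gap 0.270
t 4.83 ang 122.2 r 49.9 z 0.3 F 8.0 Ft 3.2 Fr -5.5 Fz 4.9 gap 0.270
t 4.95 ang 116.5 r 49.9 z 0.3 F 8.8 Ft 3.1 Fr -5.6 Fz 6.1 gap 0.270
t 5.08 ang 110.6 r 50.0 z 0.3 F 9.8 Ft 3.2 Fr -5.9 Fz 7.1 gap 0.273
t 5.20 ang 105.0 r 50.0 z 0.3 F 9.3 Ft 3.6 Fr -5.0 Fz 7.0 gap 0.268
```

Very clean tracking. Continue.

```bash

python3 -m inch '[{"dx":0.09,"dy":0.52,"dz":0,"wx":0,"wy":0,"wz":0}]' >/dev/null && python3 chk.py &&
python3 -m inch '[{"dx":0.04,"dy":0.52,"dz":0,"wx":0,"wy":0,"wz":0}]' >/dev/null && python3 chk.py &&
python3 -m inch '[{"dx":-0.02,"dy":0.52,"dz":0,"wx":0,"wy":0,"wz":0}]' >/dev/null && python3 chk.py &&
python3 -m inch '[{"dx":-0.07,"dy":0.52,"dz":0,"wx":0,"wy":0,"wz":0}]' >/dev/null && python3 chk.py &&
python3 -m inch '[{"dx":-0.13,"dy":0.51,"dz":0,"wx":0,"wy":0,"wz":0}]' >/dev/null && python3 chk.py &&
python3 -m inch '[{"dx":-0.18,"dy":0.49,"dz":0,"wx":0,"wy":0,"wz":0}]' >/dev/null && python3 chk.py &&
python3 -m inch '[{"dx":-0.23,"dy":0.47,"dz":0,"wx":0,"wy":0,"wz":0}]' >/dev/null && python3 chk.py &&
python3 -m inch '[{"dx":-0.28,"dy":0.44,"dz":0,"wx":0,"wy":0,"wz":0}]' >/dev/null && python3 chk.py &&
python3 -m inch '[{"dx":-0.32,"dy":0.41,"dz":0,"wx":0,"wy":0,"wz":0}]' >/dev/null && python3 chk.py &&
python3 -m inch '[{"dx":-0.36,"dy":0.38,"dz":0,"wx":0,"wy":0,"wz":0}]' >/dev/null && python3 chk.py &&
python3 -m inch '[{"dx":-0.40,"dy":0.34,"dz":0,"wx":0,"wy":0,"wz":0}]' >/dev/null && python3 chk.py &&
python3 -m inch '[{"dx":-0.43,"dy":0.29,"dz":0,"wx":0,"wy":0,"wz":0}]' >/dev/null && python3 chk.py &&
python3 -m inch '[{"dx":-0.46,"dy":0.25,"dz":0,"wx":0,"wy":0,"wz":0}]' >/dev/null && python3 chk.py &&
python3 -m inch '[{"dx":-0.49,"dy":0.20,"dz":0,"wx":0,"wy":0,"wz":0}]' >/dev/null && python3 chk.py &&
python3 -m inch '[{"dx":-0.50,"dy":0.14,"dz":0,"wx":0,"wy":0,"wz":0}]' >/dev/null && python3 chk.py &&
python3 -m inch '[{"dx":-0.52,"dy":0.09,"dz":0,"wx":0,"wy":0,"wz":0}]' >/dev/null && python3 chk.py &&
python3 -m inch '[{"dx":-0.52,"dy":0.04,"dz":0,"wx":0,"wy":0,"wz":0}]' >/dev/null && python3 chk.py &&
python3 -m inch '[{"dx":-0.52,"dy":-0.02,"dz":0,"wx":0,"wy":0,"wz":0}]' >/dev/null && python3 chk.py &&
python3 -m inch '[{"dx":-0.52,"dy":-0.07,"dz":0,"wx":0,"wy":0,"wz":0}]' >/dev/null && python3 chk.py &&
python3 -m inch '[{"dx":-0.51,"dy":-0.13,"dz":0,"wx":0,"wy":0,"wz":0}]' >/dev/null && python3 chk.py &&
python3 -m inch '[{"dx":-0.49,"dy":-0.18,"dz":0,"wx":0,"wy":0,"wz":0}]' >/dev/null && python3 chk.py &&
python3 -m inch '[{"dx":-0.47,"dy":-0.23,"dz":0,"wx":0,"wy":0,"wz":0}]' >/dev/null && python3 chk.py &&
python3 -m inch '[{"dx":-0.44,"dy":-0.28,"dz":0,"wx":0,"wy":0,"wz":0}]' >/dev/null && python3 chk.py &&
python3 -m inch '[{"dx":-0.41,"dy":-0.32,"dz":0,"wx":0,"wy":0,"wz":0}]' >/dev/null && python3 chk.py
```

```text
t 5.33 ang 99.3 r 50.0 z 0.2 F 10.2 Ft 4.0 Fr -4.6 Fz 8.2 gap 0.266
t 5.45 ang 93.6 r 50.0 z 0.2 F 9.8 Ft 3.8 Fr -4.2 Fz 8.0 gap 0.268
t 5.58 ang 88.0 r 50.0 z 0.2 F 10.5 Ft 3.2 Fr -3.3 Fz 9.4 gap 0.272
t 5.70 ang 82.3 r 50.1 z 0.2 F 10.7 Ft 3.1 Fr -2.6 Fz 9.9 gap 0.270
t 5.83 ang 76.6 r 50.1 z 0.2 F 11.0 Ft 3.4 Fr -2.6 Fz 10.1 gap 0.270
t 5.95 ang 70.8 r 50.1 z 0.2 F 11.2 Ft 3.7 Fr -1.5 Fz 10.5 gap 0.268
t 6.08 ang 65.0 r 50.1 z 0.2 F 11.2 Ft 4.3 Fr 0.6 Fz 10.3 gap 0.271
t 6.20 ang 59.1 r 50.1 z 0.2 F 10.9 Ft 4.9 Fr 1.3 Fz 9.6 gap 0.266
t 6.33 ang 53.1 r 50.2 z 0.2 F 11.8 Ft 3.8 Fr 2.4 Fz 11.0 gap 0.268
t 6.45 ang 47.0 r 50.2 z 0.3 F 10.3 Ft 2.8 Fr 3.3 Fz 9.3 gap 0.265
t 6.58 ang 40.9 r 50.2 z 0.3 F 10.6 Ft 4.3 Fr 4.1 Fz 8.7 gap 0.272
t 6.70 ang 34.8 r 50.2 z 0.3 F 9.5 Ft 4.2 Fr 4.5 Fz 7.3 gap 0.270
t 6.83 ang 28.6 r 50.3 z 0.3 F 9.5 Ft 4.1 Fr 4.9 Fz 7.1 gap 0.273
t 6.95 ang 22.3 r 50.3 z 0.3 F 8.8 Ft 3.3 Fr 4.8 Fz 6.6 gap 0.271
t 7.08 ang 16.1 r 50.2 z 0.3 F 9.5 Ft 3.8 Fr 5.6 Fz 6.7 gap 0.268
t 7.20 ang 9.8 r 50.2 z 0.3 F 8.5 Ft 3.6 Fr 4.9 Fz 6.0 gap 0.271
t 7.33 ang 3.6 r 50.3 z 0.4 F 8.7 Ft 3.9 Fr 6.4 Fz 4.5 gap 0.273
t 7.45 ang -2.1 r 50.2 z 0.3 F 17.1 Ft 14.4 Fr 6.6 Fz 6.4 gap 0.269
t 7.58 ang -3.2 r 50.0 z 0.3 F 29.3 Ft 25.9 Fr 10.7 Fz 8.3 gap 0.270
```

Tangential force is climbing with no motion, so that's the stop. Settle and read.

```bash
for i in 1 2; do python3 -m inch '[{"dx":0,"dy":0,"dz":0,"wx":0,"wy":0,"wz":0},{"dx":0,"dy":0,"dz":0,"wx":0,"wy":0,"wz":0}]'; python3 chk.py; done
python3 - <<'E'
import cv2; from station import eyes
cv2.imwrite("pics/wrist3.png",eyes.snapshot("wrist")[:,:,::-1])
E
```

```text
t: 7.82
tcp_pos: [0.583, -0.1715, 0.2023]
tool_rot: [0.708, 0.706, 0.005, -0.003]
force: [9.4, 18.1, 7.5]
finger_gap: 0.265
gripper_force: 40.5
t 7.83 ang -2.8 r 50.1 z 0.3 F 21.8 Ft 18.6 Fr 8.5 Fz 7.5 gap 0.265
t: 8.07
tcp_pos: [0.583, -0.1715, 0.2023]
tool_rot: [0.708, 0.706, 0.005, -0.003]
force: [10.2, 17.3, 6.5]
finger_gap: 0.269
gripper_force: 40.5
t 8.07 ang -2.8 r 50.1 z 0.3 F 21.1 Ft 17.8 Fr 9.3 Fz 6.5 gap 0.269
```

View pics/wrist3.png

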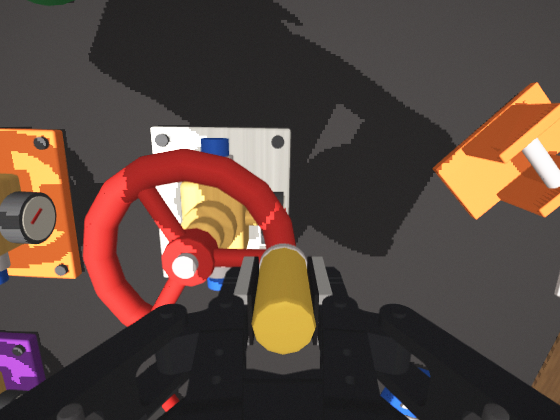

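The picture shows the handle still held squarely, with its foot at (283,250) and the nut at (185,265). I'll save reference views, then unload from the stop.

```bash
python3 - <<'E'
from h import *; import pickle
d={n:(cam(n),eyes.snapshot(n)) for n in ("wrist","scene","side")}; d['s']=sense(); pickle.dump(d,open("stop.pkl","wb"))
E
for i in 1; do python3 -m inch '[{"dx":0.2,"dy":0,"dz":0,"wx":0,"wy":0,"wz":0},{"dx":0,"dy":0,"dz":0,"wx":0,"wy":0,"wz":0}]'>/dev/null; python3 chk.py;python3 -m inch '[{"dx":0.2,"dy":0,"dz":0,"wx":0,"wy":0,"wz":0},{"dx":0,"dy":0,"dz":0,"wx":0,"wy":0,"wz":0}]'>/dev/null; python3 chk.py; done
```

```text
t 8.53 ang -2.4 r 50.1 z 0.4 F 16.7 Ft 13.2 Fr 8.2 Fz 6.0 gap 0.271
t 8.78 ang -2.0 r 50.1 z 0.4 F 12.4 Ft 8.9 Fr 7.2 Fz 4.8 gap 0.274
```

```bash
python3 - <<'E'
import numpy as np
a=np.radians(12+15*np.arange(25)); p=np.round(np.c_[np.cos(a),np.sin(a)]*5,2)
for i,d in enumerate(np.diff(p,axis=0)): print(12+15*(i+1),"dx %.2f dy %.2f"%(d[1],d[0]))
E
python3 -m inch '[{"dx":0.8,"dy":-0.01,"dz":0,"wx":0,"wy":0,"wz":0},{"dx":0.8,"dy":-0.01,"dz":0,"wx":0,"wy":0,"wz":0}]'>/dev/null; python3 chk.py
```

```text
27 dx 1.23 dy -0.43
42 dx 1.08 dy -0.74
57 dx 0.84 dy -1.00
72 dx 0.57 dy -1.17
87 dx 0.23 dy -1.29
102 dx -0.10 dy -1.30
117 dx -0.43 dy -1.23
132 dx -0.74 dy -1.08
147 dx -1.00 dy -0.84
162 dx -1.17 dy -0.57
177 dx -1.29 dy -0.23
192 dx -1.30 dy 0.10
207 dx -1.23 dy 0.43
222 dx -1.08 dy 0.74
237 dx -0.84 dy 1.00
252 dx -0.57 dy 1.17
267 dx -0.23 dy 1.29
282 dx 0.10 dy 1.30
297 dx 0.43 dy 1.23
312 dx 0.74 dy 1.08
327 dx 1.00 dy 0.84
342 dx 1.17 dy 0.57
357 dx 1.29 dy 0.23
372 dx 1.30 dy -0.10
t 9.03 ang 12.2 r 50.4 z 0.3 F 5.8 Ft -3.8 Fr 1.5 Fz 4.1 gap 0.273
```

First turn, back to 12°.

```bash

python3 -m inch '[{"dx":1.23,"dy":-0.43,"dz":0,"wx":0,"wy":0,"wz":0},{"dx":1.08,"dy":-0.74,"dz":0,"wx":0,"wy":0,"wz":0},{"dx":0.84,"dy":-1.00,"dz":0,"wx":0,"wy":0,"wz":0},{"dx":0.57,"dy":-1.17,"dz":0,"wx":0,"wy":0,"wz":0}]' >/dev/null && python3 chk.py &&
python3 -m inch '[{"dx":0.23,"dy":-1.29,"dz":0,"wx":0,"wy":0,"wz":0},{"dx":-0.10,"dy":-1.30,"dz":0,"wx":0,"wy":0,"wz":0},{"dx":-0.43,"dy":-1.23,"dz":0,"wx":0,"wy":0,"wz":0},{"dx":-0.74,"dy":-1.08,"dz":0,"wx":0,"wy":0,"wz":0}]' >/dev/null && python3 chk.py &&
python3 -m inch '[{"dx":-1.00,"dy":-0.84,"dz":0,"wx":0,"wy":0,"wz":0},{"dx":-1.17,"dy":-0.57,"dz":0,"wx":0,"wy":0,"wz":0},{"dx":-1.29,"dy":-0.23,"dz":0,"wx":0,"wy":0,"wz":0},{"dx":-1.30,"dy":0.10,"dz":0,"wx":0,"wy":0,"wz":0}]' >/dev/null && python3 chk.py &&
python3 -m inch '[{"dx":-1.23,"dy":0.43,"dz":0,"wx":0,"wy":0,"wz":0},{"dx":-1.08,"dy":0.74,"dz":0,"wx":0,"wy":0,"wz":0},{"dx":-0.84,"dy":1.00,"dz":0,"wx":0,"wy":0,"wz":0},{"dx":-0.57,"dy":1.17,"dz":0,"wx":0,"wy":0,"wz":0}]' >/dev/null && python3 chk.py &&
python3 -m inch '[{"dx":-0.23,"dy":1.29,"dz":0,"wx":0,"wy":0,"wz":0},{"dx":0.10,"dy":1.30,"dz":0,"wx":0,"wy":0,"wz":0},{"dx":0.43,"dy":1.23,"dz":0,"wx":0,"wy":0,"wz":0},{"dx":0.74,"dy":1.08,"dz":0,"wx":0,"wy":0,"wz":0}]' >/dev/null && python3 chk.py &&
python3 -m inch '[{"dx":1.00,"dy":0.84,"dz":0,"wx":0,"wy":0,"wz":0},{"dx":1.17,"dy":0.57,"dz":0,"wx":0,"wy":0,"wz":0},{"dx":1.29,"dy":0.23,"dz":0,"wx":0,"wy":0,"wz":0},{"dx":1.30,"dy":-0.10,"dz":0,"wx":0,"wy":0,"wz":0}]' >/dev/null && python3 chk.py
```

```text
t 9.53 ang 72.9 r 50.3 z 0.3 F 7.6 Ft -3.7 Fr -5.5 Fz 3.8 gap 0.264
t 10.03 ang 131.7 r 49.9 z 0.3 F 7.3 Ft -3.8 Fr -5.9 Fz 1.7 gap 0.268
t 10.53 ang -170.0 r 49.9 z 0.3 F 10.3 Ft -3.5 Fr -7.4 Fz 6.3 gap 0.267
t 11.03 ang -112.2 r 49.9 z 0.2 F 13.7 Ft -4.1 Fr 3.8 Fz 12.5 gap 0.267
t 11.53 ang -49.7 r 50.3 z 0.3 F 8.6 Ft -4.5 Fr 3.6 Fz 6.4 gap 0.271
t 12.03 ang 11.8 r 50.3 z 0.3 F 7.8 Ft -4.3 Fr 1.7 Fz 6.3 gap 0.276
```

Second turn, stopping short at 342° (−18°).

```bash

python3 -m inch '[{"dx":1.23,"dy":-0.43,"dz":0,"wx":0,"wy":0,"wz":0},{"dx":1.08,"dy":-0.74,"dz":0,"wx":0,"wy":0,"wz":0},{"dx":0.84,"dy":-1.00,"dz":0,"wx":0,"wy":0,"wz":0},{"dx":0.57,"dy":-1.17,"dz":0,"wx":0,"wy":0,"wz":0}]' >/dev/null && python3 chk.py &&
python3 -m inch '[{"dx":0.23,"dy":-1.29,"dz":0,"wx":0,"wy":0,"wz":0},{"dx":-0.10,"dy":-1.30,"dz":0,"wx":0,"wy":0,"wz":0},{"dx":-0.43,"dy":-1.23,"dz":0,"wx":0,"wy":0,"wz":0},{"dx":-0.74,"dy":-1.08,"dz":0,"wx":0,"wy":0,"wz":0}]' >/dev/null && python3 chk.py &&
python3 -m inch '[{"dx":-1.00,"dy":-0.84,"dz":0,"wx":0,"wy":0,"wz":0},{"dx":-1.17,"dy":-0.57,"dz":0,"wx":0,"wy":0,"wz":0},{"dx":-1.29,"dy":-0.23,"dz":0,"wx":0,"wy":0,"wz":0},{"dx":-1.30,"dy":0.10,"dz":0,"wx":0,"wy":0,"wz":0}]' >/dev/null && python3 chk.py &&
python3 -m inch '[{"dx":-1.23,"dy":0.43,"dz":0,"wx":0,"wy":0,"wz":0},{"dx":-1.08,"dy":0.74,"dz":0,"wx":0,"wy":0,"wz":0},{"dx":-0.84,"dy":1.00,"dz":0,"wx":0,"wy":0,"wz":0},{"dx":-0.57,"dy":1.17,"dz":0,"wx":0,"wy":0,"wz":0}]' >/dev/null && python3 chk.py &&
python3 -m inch '[{"dx":-0.23,"dy":1.29,"dz":0,"wx":0,"wy":0,"wz":0},{"dx":0.10,"dy":1.30,"dz":0,"wx":0,"wy":0,"wz":0},{"dx":0.43,"dy":1.23,"dz":0,"wx":0,"wy":0,"wz":0},{"dx":0.74,"dy":1.08,"dz":0,"wx":0,"wy":0,"wz":0}]' >/dev/null && python3 chk.py &&
python3 -m inch '[{"dx":1.00,"dy":0.84,"dz":0,"wx":0,"wy":0,"wz":0},{"dx":1.17,"dy":0.57,"dz":0,"wx":0,"wy":0,"wz":0},{"dx":0,"dy":0,"dz":0,"wx":0,"wy":0,"wz":0},{"dx":0,"dy":0,"dz":0,"wx":0,"wy":0,"wz":0}]' >/dev/null && python3 chk.py
```

```text
t 12.53 ang 72.8 r 50.2 z 0.3 F 9.1 Ft -4.1 Fr -5.2 Fz 6.2 gap 0.273
t 13.03 ang 131.7 r 49.9 z 0.3 F 7.5 Ft -3.7 Fr -5.9 Fz 2.8 gap 0.272
t 13.53 ang -170.0 r 49.8 z 0.3 F 10.6 Ft -3.0 Fr -7.5 Fz 6.8 gap 0.272
t 14.03 ang -112.2 r 49.9 z 0.2 F 13.6 Ft -4.2 Fr 2.4 Fz 12.7 gap 0.272
t 14.53 ang -49.7 r 50.3 z 0.3 F 9.2 Ft -4.1 Fr 4.1 Fz 7.1 gap 0.267
t 15.03 ang -17.0 r 50.3 z 0.4 F 6.7 Ft 1.0 Fr 5.4 Fz 3.9 gap 0.269
```

```bash

python3 -m inch '[{"dx":0.6,"dy":0.14,"dz":0,"wx":0,"wy":0,"wz":0},{"dx":0.4,"dy":0.06,"dz":0,"wx":0,"wy":0,"wz":0},{"dx":0.3,"dy":0.02,"dz":0,"wx":0,"wy":0,"wz":0},{"dx":0,"dy":0,"dz":0,"wx":0,"wy":0,"wz":0},{"dx":0,"dy":0,"dz":0,"wx":0,"wy":0,"wz":0}]' >/dev/null && python3 chk.py
cat > cmp.py <<'E'
from h import *; import pickle
d=pickle.load(open("stop.pkl","rb")); new={n:(cam(n),eyes.snapshot(n)) for n in ("wrist","scene","side")}
ax=np.array([.533,-.169])
for tag,D in (("stop",d),("now",new)):
    for n in ("scene","side"):
        u0,v0,u1,v1=dict(scene=(180,170,260,235),side=(280,215,350,270))[n]
        b,_=blobs(yel(hsv(D[n][1][v0:v1,u0:u1])),20); i=max(b,key=lambda q:q[1][4]); c=i[2]+[u0,v0]
        print(tag,n,i[1][4],c.round(2),plane(n,c,.148).round(4))
    c,im=D["wrist"]; h=hsv(im); g=red(h); P=[]
    v,u=np.nonzero(g); P=plane("wrist",np.c_[u,v],.117,c)[:,:2]-ax   # red pixels seen on the wheel-top plane
    r=np.hypot(*P.T); a=np.degrees(np.arctan2(P[:,1],P[:,0])); 
    for lo,hi in ((90,150),(210,270),(-40,40)):
        aa=(a-lo)%360+lo; s=(r>.022)&(r<.038)&(aa<hi); print(tag,"spoke",lo,s.sum(),round(aa[s].mean(),2) if s.any() else None,end='; ')
    print()
W0,W1=d["wrist"],new["wrist"]
g0,g1=[cv2.cvtColor(x[1],cv2.COLOR_RGB2GRAY).astype(np.float32)[200:330,80:250] for x in (W0,W1)]
print("wrist cam moved",(-W1[0][2].T@W1[0][3]+W0[0][2].T@W0[0][3]).round(4),"phase",cv2.phaseCorrelate(g0,g1))
cv2.imwrite("pics/wcmp_%d.png"%(sense()['t']*100),W1[1][:,:,::-1])
E
python3 cmp.py; ls pics
```

```text
t 15.65 ang -2.6 r 50.2 z 0.3 F 6.0 Ft -2.2 Fr 4.0 Fz 3.9 gap 0.267
stop scene 36 [212.56 198.81] [[ 0.5758 -0.1647  0.148 ]]
stop side 57 [327.46 228.91] [[ 0.5822 -0.1761  0.148 ]]
stop spoke 90 628 113.33; stop spoke 210 413 232.19; stop spoke -40 363 5.09; 
now scene 31 [212.29 198.52] [[ 0.5749 -0.1658  0.148 ]]
now side 50 [327.58 228.98] [[ 0.5824 -0.1765  0.148 ]]
now spoke 90 634 111.89; now spoke 210 470 232.25; now spoke -40 373 3.79; 
wrist cam moved [ 0.0001  0.001  -0.0009] phase ((0.11237355681356576, -0.8453931636943679), 0.963025877210829)
scene0.png
side0.png
wcmp_1580.png
wrist1.png
wrist2.png
wrist3.png
```

Both estimates agree the wheel is about 1.3° short, so nudge forward.

```bash

python3 -m inch '[{"dx":0.14,"dy":0,"dz":0,"wx":0,"wy":0,"wz":0},{"dx":0,"dy":0,"dz":0,"wx":0,"wy":0,"wz":0},{"dx":0,"dy":0,"dz":0,"wx":0,"wy":0,"wz":0}]' >/dev/null && python3 chk.py; python3 cmp.py
```

```text
t 16.18 ang -1.3 r 50.2 z 0.3 F 7.5 Ft -2.1 Fr 5.6 Fz 4.7 gap 0.271
stop scene 36 [212.56 198.81] [[ 0.5758 -0.1647  0.148 ]]
stop side 57 [327.46 228.91] [[ 0.5822 -0.1761  0.148 ]]
stop spoke 90 628 113.33; stop spoke 210 413 232.19; stop spoke -40 363 5.09; 
now scene 32 [212.72 198.53] [[ 0.5747 -0.1647  0.148 ]]
now side 53 [327.66 228.92] [[ 0.5827 -0.1763  0.148 ]]
now spoke 90 636 113.09; now spoke 210 417 232.03; now spoke -40 347 5.24; 
wrist cam moved [ 0.0001  0.0022 -0.0009] phase ((-0.20544338210380886, 0.2617590068337563), 0.9470479213259347)
```

```bash
python3 -c "
from station import workorder; print(workorder.sign_off())"; python3 chk.py
```

```text
the job is handed in; nothing more can be done
None
the job is handed in; nothing more can be done
```

I closed the red valve against its stop, backed it off two full turns counter-clockwise to within about 0.3° by the wrist camera, and signed off at about 16 s still gripping the yellow handle, having sent no moves toward the blue valve or the other things (I did not re-photograph them afterwards).

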